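# Close the glaze jar with its screw lid

## Robot

A 7-joint arm with a two-finger parallel gripper is mounted at the origin on the work surface. World frame = base frame: x ahead of the robot, y to its left, z up, the work surface at z = 0. Lengths are in mm, angles in rad, forces in N, time in s.
With the tool pointing down it reaches from about 400 to 750 mm from the base axis. Payload 19.5 kg.
Tool frame: the origin (TCP) lies between the finger pads; the fingertips stand 14 mm ahead of it and the grasp point (between the pads) lies 5 mm behind it (finger_overhang is the distance from the TCP to the fingertips, in mm); z points along the fingers, y is the line along which they close (so a half turn about z gives the same grasp; the last joint's range is limited). The gripper opens to 85 mm and grips with 20 to 120 N. Pads are 22 mm wide; open, the fingers measure 114 mm over their backs; the gripper's body (76 mm by 85 mm) begins 54 mm behind the grasp point. The pads swing forward as they close: fully open they stand 13 mm farther back than shut.
Start: joints at [1.076, 0.707, -0.028, 1.485, 0.022, 0.951, -0.075], TCP at [251.544, -517.032, 245.268] pointing down, gripper open.
Joint ranges: [-2.71, 2.71], [-0.32, 2.16], [-1.57, 1.52], [0, 2.45], [-1.46, 4.6], [0, 2.02], [-2.83, 2.83]. Speed limits (rad/s): [1.89, 1.89, 2.57, 2.57, 3.01, 3.01, 3.01].

## Interface

Orientations are given as a 3x3 rotation matrix whose columns are the frame's x, y, z axes.
In Python, from station import observe, get_image, job_done, finger_overhang gives the robot as it stands.
- The arm moves only by the tool carry_out, never from a script. Its argument "targets" is a list of rows, each an object with "slide": the shift along the tool's x, y, z in mm, a list of three; "delta_rot": the turn, a rotation vector about the tool's x, y, z in degrees, a list of three. A call has 1 to 20 rows; each row is the pose to reach, as a shift and turn from the pose commanded when the call began, along the tool's axes at that moment; what a row does not reach only later rows make up. A row lasts 1/12 s, in which the tool goes at most 41.7 mm and 7.16 degrees, less where a joint would pass 70% of its speed; a pose out of reach is approached as far as the arm can. A call with a gripper value outside its range is refused whole. "hand" is the closure, from -1 (fully open) to 1 (shut), set as the call begins (left out, the last holds). The fingers move at their own pace and stop on an object; "squeeze" is the grip in N (left out, the last holds). Time passes only in rows, so rows that repeat a pose let the fingers close. It gives the time, the measured TCP pose, the force, the opening and the grip force at its end, in the units of the state.
- observe(): the state, without advancing time (a new reading comes with each control period).
- get_image(name): name is "side" or "top" or "wrist"; returns a dict with "pixels" (480x640x3 uint8, red, green, blue), "mtx" (3x3 intrinsics, pixels), "origin" and "orientation" of the camera in the world; the wrist camera has in their place "hand_eye" (4x4, takes a point from camera to tool coordinates, whose origin is the TCP and whose axes are the flange's). Camera axes: x right, y up, looking along -z (the intrinsics and any distortion apply to the point x, -y, -z); pixel columns grow to the right and rows downward; lengths in mm; the calibration is good to about 2 mm. A picture is of the moment at which its call begins: read the wrist's pose just before it. There is no depth.
- job_done(): hands the job in; it is judged then, once.
The state is a dict: "time": time; "joint_positions": joint angles; "dq": joint speeds; "joint_torque": joint torques, N m; "tcp_pos": TCP position; "orientation": TCP orientation; "ft_force": force on the tool from outside, world axes, zero at the start; "wrist_torque": the same for the moment, N m; "grip_width": finger opening in mm; "grip_force": force on a finger pad.
Only numpy, scipy, OpenCV 4.12 (cv2) and the standard library are available. Lean on these libraries where they do the work, as an engineer would, in place of code of your own. Each camera call takes 0.05 s, during which the arm holds its last target. There are 200 camera calls.

## Task

Close up the wide glaze jar: take the wooden modelling stick off its mouth and lay it flat in the tool tray, then put the screw lid on the wide jar, turn it backward (anticlockwise from above) until it drops a little into the thread start, then turn it forward (clockwise) until it stops, fully home and level. Let go at the end, and leave the bottle, the clay stand, the cup and the narrow jar as they are.

Things in the scene. Friction and masses are not known exactly. Their poses are not given: they have to be found in the camera images.
- jar: Wide grey plastic jar, 92 mm across, fixed upright on a square wooden base plate (108 mm); origin at the centre of its underside on the table, z up. Shoulder 75 mm above the table; above it the threaded neck. How the thread is turned on the jar is not known: the jar's yaw says nothing of it.
- jar_neck (a point): Centre of the neck at the shoulder, 75 mm above the table. Neck 68 mm across (76 over the threads), 21 mm tall, its top edge tapered to 62 mm to guide the lid. It carries four equal short thread ramps, one per quarter turn, each falling 3.6 mm clockwise and ending in an upright stop; between them are the start gaps.
- jar_mouth (a point): Centre of the wide jar's flat closed top (inner seal), 96 mm above the table.
- lid_mid (a point): Grey plastic screw lid, 84 mm across, 47.5 mm tall overall, 0.08 to 0.17 kg, lying right way up on the board; this point is on its axis, 23.75 mm above its underside, level with the flat top of the cap. Hollow, 20.5 mm deep. It turns freely and falls by its own weight, so it can be turned with the fingers standing loosely either side of its bar.
- lid_bar (a point): Centre of the lid's grip bar, 11.75 mm above lid_mid. The bar stands across the cap, centred: 58 mm long along the lid's x, 12 mm wide along its y, 24 mm tall.
- lid_lugs (a point): Centre of the lid's underside, 23.75 mm below lid_mid. Four small lugs inside the lower edge, every quarter turn, clear the neck by 0.8 mm. Height of THIS point above the table: 84.5 to 88 mm with lugs on top of the threads (about 86.5 on a stop, from which it steps 2 mm down to the thread: not the drop); 80.6 once dropped; 77.2 fully home.
- stick_mid (a point): Wooden modelling stick, 134 mm long along its x, 16 mm wide, 12 mm tall (thinner blades beyond 40 mm either side of the middle), lying across the wide jar's mouth; this point is its centre, 6 mm above its underside.
- jar_thread (a point): On the neck axis, half-way up the neck. Lid on the threads: backward turning climbs 4 mm at most, then the lid drops about 7 mm, within a quarter turn (at once if set down over a gap); just after that, backward turning is blocked. Forward from there it sinks about 3.5 mm in 65 to 80 degrees to a hard stop. With lugs still on top of the threads, forward turning is blocked.
- tray: Open wooden tool tray fixed on the table, 180 mm long (its x) by 110 mm (its y), 30 mm tall, walls 5 mm; origin at the centre of its underside; floor about 5 mm up.
- board_top (a point): Centre of the top face of the plywood board fixed to the table, 150 x 150 x 12 mm, on which the lid lies at first.
- narrow_jar: Narrower grey jar, fixed: body 84 mm across, neck only 48 mm across, 118 mm tall, on a 100 mm square base plate. The lid does not fit it. Leave it. Origin at the centre of its underside.
- bottle: White plastic bottle, 54 mm across, 180 mm tall, loose, to be left standing. Origin at the centre of its underside.
- stand: Clay stand, 72 mm across, 150 mm tall, loose, to be left standing. Origin at the centre of its underside.
- mug: White ceramic cup, 72 mm across, 85 mm tall, loose, to be left standing. Origin at the centre of its underside.
Mind the look-alikes: they are no part of the job. What is shaped like the jar but green is not meant.

How it is judged:
By the outcome, as a careful person would: the job done as asked, in the order asked, and still so for the second after the job is handed in, with the robot touching nothing.
It also fails if it takes over 72 s, if anything falls off the work surface, if the arm or the gripper's body presses on something with over 40 N, if the wrist force passes 120 N, or if a joint passes its speed limit or range.

## Working session

There is one attempt and no reset: what is moved stays moved. The work goes in short steps, Python scripts to look and compute and a tool call to move; the robot and the scene stay as the last step left them, time stands still between calls to the robot, and variables do not carry over. Pictures are saved under pics/ and viewed, at most 10 in all, crops included, and the job is handed in when it is done.

Besides the shell and the picture viewer there is one more tool, called after "Call:" as name([rows], argument=value, ...), one row to a line, values as JSON. carry_out: Moves the arm, as the interface text tells. Its arguments: {"type":"object","properties":{"targets":{"type":"array","items":{"type":"object","properties":{"slide":{"type":"array","items":{"type":"number"}},"delta_rot":{"type":"array","items":{"type":"number"}}}}},"hand":{"type":"number"},"squeeze":{"type":"number"}},"required":["targets"]}

```bash
mkdir -p pics; ls; cat > h.py <<'E'
import numpy as np, cv2
from station import observe, get_image, job_done, finger_overhang
def save(n,f):
    d=get_image(n); cv2.imwrite('pics/'+f+'.png',d['pixels'][:,:,::-1]); return d
def cam(d,s=None):
    if 'origin' in d: return np.array(d['origin'],float),np.array(d['orientation'],float)
    H=np.array(d['hand_eye'],float); R=np.array(s['orientation']); 
    return R@H[:3,3]+np.array(s['tcp_pos']), R@H[:3,:3]
def ray(d,u,v,s=None):
    o,R=cam(d,s); q=np.linalg.solve(np.array(d['mtx'],float),[u,v,1.]); r=R@np.array([q[0],-q[1],-1.]); return o,r/np.linalg.norm(r)
def onz(d,u,v,z,s=None):
    o,r=ray(d,u,v,s); return o+r*(z-o[2])/r[2]
def proj(d,p,s=None):
    o,R=cam(d,s); c=R.T@(np.array(p)-o); q=np.array(d['mtx'])@[c[0],-c[1],-c[2]]; return q[:2]/q[2]
E
python3 - <<'E'
from h import *
import pickle
s=observe(); print(s); print(finger_overhang)
for n in ['side','top','wrist']:
    d=save(n,n+'0'); pickle.dump((s,d),open(n+'0.pkl','wb')); print({k:v for k,v in d.items() if k!='pixels'})
E
```

```text
pics
{'time': 0.0, 'joint_positions': array([ 1.0762745 ,  0.70708318, -0.02763758,  1.48497638,  0.02200134,
        0.95088007, -0.07547593]), 'dq': array([-5.55361394e-04,  9.89276851e-04, -7.13799559e-04,  8.79046479e-05,
       -1.70452053e-03,  1.91949882e-03, -4.57659329e-04]), 'joint_torque': array([ 2.75811501e-03, -8.83204722e+01,  1.23587474e+00, -2.36158544e+01,
        1.71072548e-02,  6.68842738e-03,  3.60215870e-05]), 'tcp_pos': array([ 251.47220904, -516.83539393,  244.84397138]), 'orientation': array([[ 8.99198520e-01,  4.37540621e-01, -4.74903033e-04],
       [ 4.37540879e-01, -8.99198039e-01,  9.30520584e-04],
       [-1.98913217e-05, -1.04451222e-03, -9.99999454e-01]]), 'ft_force': array([ 0.05420841, -0.07479695, -0.07869985]), 'wrist_torque': array([ 0.01718291,  0.01458735, -0.01421817]), 'grip_force': 0.0, 'grip_width': 85.58020191216721}
14.0
{'mtx': array([[551.78044269,   0.        , 307.67007269],
       [  0.        , 551.78044269, 235.72965054],
       [  0.        ,   0.        ,   1.        ]]), 'origin': array([166.42219279, 981.93143557, 935.07858145
[... 369 characters left out ...]
0811, 1028.59210308]), 'orientation': array([[-0.00541908,  0.98678669, -0.16193415],
       [-0.99949791, -0.01040036, -0.02992926],
       [-0.03121797,  0.16169066,  0.98634759]])}
{'mtx': array([[376.7800767 ,   0.        , 317.36078297],
       [  0.        , 376.7800767 , 237.90248854],
       [  0.        ,   0.        ,   1.        ]]), 'hand_eye': array([[-3.58001288e-04,  9.64665599e-01,  2.63477046e-01,
         6.65679807e+01],
       [ 9.99999762e-01,  5.00751102e-04, -4.74637776e-04,
        -7.89571157e-01],
       [-5.89803156e-04,  2.63476813e-01, -9.64665549e-01,
        -1.27770822e+02],
       [ 0.00000000e+00,  0.00000000e+00,  0.00000000e+00,
         1.00000000e+00]])}
```

View pics/top0.png

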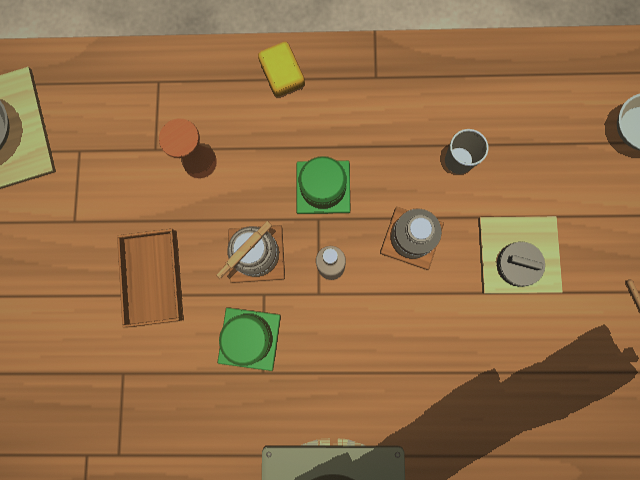

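View pics/side0.png

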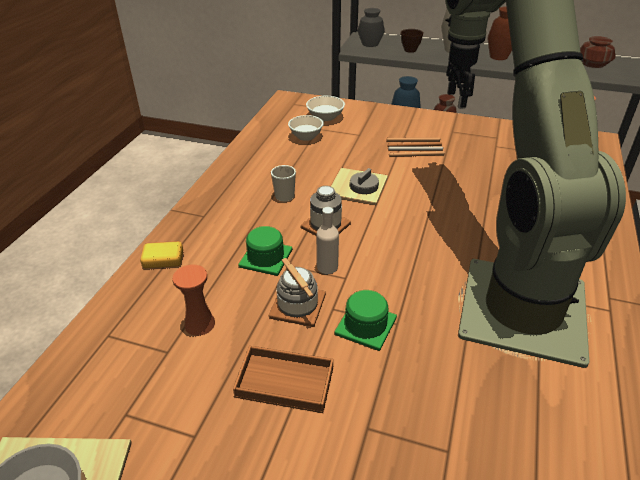

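```bash
python3 - <<'E'
from h import *
import pickle
s,d=pickle.load(open('top0.pkl','rb')); im=d['pixels'][:,:,::-1]
s2,d2=pickle.load(open('side0.pkl','rb')); im2=d2['pixels'][:,:,::-1]
a=cv2.resize(im[205:305,205:305],(400,400),interpolation=cv2.INTER_CUBIC)
b=cv2.resize(im[205:305,470:570],(400,400),interpolation=cv2.INTER_CUBIC)
cv2.imwrite('pics/crop1.png',np.hstack([a,b]))
P=lambda u,v,z:print((u,v),z,onz(d,u,v,z).round(1))
for p in [(219,276),(270,224)]: P(*p,102)
for p in [(228,227),(283,225),(285,278),(230,283)]: P(*p,8)
for p in [(119,234),(175,230),(182,318),(125,326)]: P(*p,30)
for p in [(480,217),(556,217),(562,292),(484,293)]: P(*p,12)
P(522,263,35)
for p in [(509,260),(543,266)]: P(*p,59)
for p in [(330,256)]: P(*p,180)
for p in [(397,208),(443,217),(429,268),(382,254)]:P(*p,8)
E
```

```text
(219, 276) 102 [443.4 200.1 102. ]
(270, 224) 102 [537.  109.5 102. ]
(228, 227) 8 [549.2 205.7   8. ]
(283, 225) 8 [552.   95.4   8. ]
(285, 278) 8 [446.3  90.8   8. ]
(230, 283) 8 [437.3 199.1   8. ]
(119, 234) 30 [533.6 416.4  30. ]
(175, 230) 30 [540.4 305.6  30. ]
(182, 318) 30 [369.8 285.3  30. ]
(125, 326) 30 [355.3 394.5  30. ]
(480, 217) 12 [ 563.  -293.9   12. ]
(556, 217) 12 [ 561.3 -441.4   12. ]
(562, 292) 12 [ 415.  -441.4   12. ]
(484, 293) 12 [ 414.1 -293.3   12. ]
(522, 263) 35 [ 469.  -361.3   35. ]
(509, 260) 59 [ 472.3 -329.4   59. ]
(543, 266) 59 [ 460.6 -390.6   59. ]
(330, 256) 180 [4.682e+02 4.000e-01 1.800e+02]
(397, 208) 8 [ 583.9 -132.2    8. ]
(443, 217) 8 [ 564.6 -222.4    8. ]
(429, 268) 8 [ 463.6 -190.8    8. ]
(382, 254) 8 [ 491.9 -100.1    8. ]
```

View pics/crop1.png

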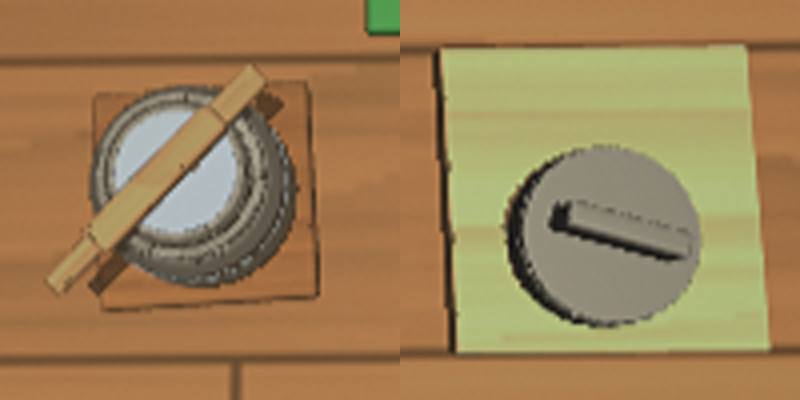

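```bash
cat >> h.py <<'E'
from scipy.spatial.transform import Rotation as Ro
def plan(p,yawx=None,s=None):
    "tool-frame slide and rotvec(deg) to TCP p, pointing down with tool x at world yaw (deg)"
    s=s or observe(); R=np.array(s['orientation']); sl=R.T@(np.array(p,float)-s['tcp_pos'])
    out=[sl.round(1)]
    if yawx is not None:
        c,n=np.cos(np.radians(yawx)),np.sin(np.radians(yawx)); T=np.array([[c,n,0],[n,-c,0],[0,0,-1.]])
        out.append(np.degrees(Ro.from_matrix(R.T@T).as_rotvec()).round(2))
    print('tcp',s['tcp_pos'].round(1),'plan',*out, 'rows',np.ceil(np.linalg.norm(sl)/41.7))
E
python3 - <<'E'
from h import *
plan([490,155,245],136)
E
```

```text
tcp [ 251.5 -516.9  244.9] plan [ 5.084e+02 -4.998e+02  3.000e-01] [-3.0000e-02 -4.0000e-02 -1.1006e+02] rows 18.0
```

Call:
carry_out([
  {"slide": [13, -13, 0], "delta_rot": [0, 0, -3]},
  {"slide": [508, -500, 0], "delta_rot": [0, 0, -110]},
  {"slide": [508, -500, 0], "delta_rot": [0, 0, -110]},
  {"slide": [508, -500, 0], "delta_rot": [0, 0, -110]},
  {"slide": [508, -500, 0], "delta_rot": [0, 0, -110]},
  {"slide": [508, -500, 0], "delta_rot": [0, 0, -110]},
  {"slide": [508, -500, 0], "delta_rot": [0, 0, -110]},
  {"slide": [508, -500, 0], "delta_rot": [0, 0, -110]},
  {"slide": [508, -500, 0], "delta_rot": [0, 0, -110]},
  {"slide": [508, -500, 0], "delta_rot": [0, 0, -110]},
  {"slide": [508, -500, 0], "delta_rot": [0, 0, -110]},
  {"slide": [508, -500, 0], "delta_rot": [0, 0, -110]},
  {"slide": [508, -500, 0], "delta_rot": [0, 0, -110]},
  {"slide": [508, -500, 0], "delta_rot": [0, 0, -110]},
  {"slide": [508, -500, 0], "delta_rot": [0, 0, -110]},
  {"slide": [508, -500, 0], "delta_rot": [0, 0, -110]},
  {"slide": [508, -500, 0], "delta_rot": [0, 0, -110]},
  {"slide": [508, -500, 0], "delta_rot": [0, 0, -110]},
  {"slide": [508, -500, 0], "delta_rot": [0, 0, -110]},
  {"slide": [508, -500, 0], "delta_rot": [0, 0, -110]},
], hand=-1, squeeze=30)

```text
time: 1.82
tcp_pos: [489.4, 156.0, 244.9]
orientation: [[-0.72, 0.694, -0.001], [0.694, 0.72, 0.0], [0.001, -0.0, -1.0]]
ft_force: [-0.0, -0.5, 0.0]
grip_width: 85.3
grip_force: 0.0
```

```bash
python3 - <<'E'
from h import *
import pickle
s=observe(); d=save('wrist','w1'); pickle.dump((s,d),open('w1.pkl','wb'))
print(s['time'],s['tcp_pos'],s['joint_positions'].round(2),abs(s['dq']).max())
E
```

```text
1.8167 [489.42585496 155.97571846 244.87365731] [-0.09  0.65 -0.5   1.7   0.38  0.89  0.05] 0.046812376322796535
```

View pics/w1.png

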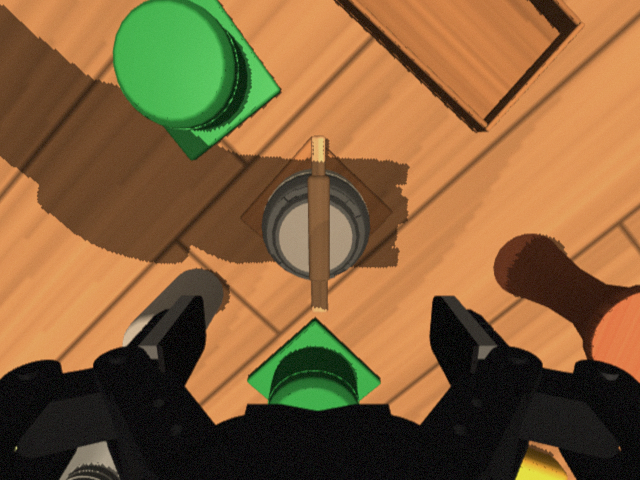

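```bash
python3 - <<'E'
from h import *
import pickle
s,d=pickle.load(open('w1.pkl','rb'))
a=onz(d,319,136,103,s);b=onz(d,319.5,310,103,s); print(a,b,(a+b)/2,np.linalg.norm(a-b),np.degrees(np.arctan2(*(a-b)[1::-1])))
im=d['pixels'].astype(int); hsv=cv2.cvtColor(d['pixels'],cv2.COLOR_RGB2HSV)
# mouth disc: light, low saturation
m=((hsv[:,:,1]<60)&(hsv[:,:,2]>120)).astype(np.uint8); m[:150]=0;m[300:]=0;m[:,:240]=0;m[:,400:]=0
p=cv2.findNonZero(m); (c,r)=cv2.minEnclosingCircle(p); h=cv2.convexHull(p); e=cv2.fitEllipse(h); print('disc',c,r,e)
print(onz(d,*e[0],96,s), e[1][0]*0.5)
for (u,v) in [(317,122),(390,220),(241,218)]: print(onz(d,u,v,8,s))
# top cam cross-check
s2,t=pickle.load(open('top0.pkl','rb')); hs=cv2.cvtColor(t['pixels'],cv2.COLOR_RGB2HSV)
m=((hs[:,:,1]<60)&(hs[:,:,2]>150)).astype(np.uint8); m[:215]=0;m[290:]=0;m[:,:225]=0;m[:,285:]=0
e=cv2.fitEllipse(cv2.convexHull(cv2.findNonZero(m))); print('top',e,onz(t,*e[0],96))
E
```

```text
[442.30606404 203.12119863 103.        ] [537.36877942 112.20531725 103.        ] [489.83742173 157.66325794 103.        ] 131.53941364281965 136.27733366846348
disc (315.5367736816406, 236.46875) 36.54681396484375 ((315.1846923828125, 237.02149963378906), (71.48762512207031, 73.72984313964844), 90.86456298828125)
[493.79706366 149.59318185  96.        ] 35.743812561035156
[432.48356182 210.5392365    8.        ]
[549.48952144 198.13649582   8.        ]
[445.6512365   93.36604186   8.        ]
top ((250.0089569091797, 248.2238006591797), (39.09984588623047, 39.89338684082031), 52.21751403808594) [493.83287338 146.16251504  96.        ]
```

```bash
python3 - <<'E'
from h import *
plan([490,157.5,113.5],136.2)
E
```

```text
tcp [489.4 154.7 245. ] plan [  1.5   2.5 131.5] [-0.05 -0.01 -0.23] rows 4.0
```

Call:
carry_out([
  {"slide": [1.5, 2.5, 35], "delta_rot": [0, 0, -0.2]},
  {"slide": [1.5, 2.5, 70], "delta_rot": [0, 0, -0.2]},
  {"slide": [1.5, 2.5, 100], "delta_rot": [0, 0, -0.2]},
  {"slide": [1.5, 2.5, 120], "delta_rot": [0, 0, -0.2]},
  {"slide": [1.5, 2.5, 131.5], "delta_rot": [0, 0, -0.2]},
  {"slide": [1.5, 2.5, 131.5], "delta_rot": [0, 0, -0.2]},
  {"slide": [1.5, 2.5, 131.5], "delta_rot": [0, 0, -0.2]},
])

```text
time: 2.45
tcp_pos: [490.2, 156.8, 114.1]
orientation: [[-0.72, 0.694, -0.001], [0.694, 0.72, -0.0], [0.0, -0.001, -1.0]]
ft_force: [0.6, 0.4, 1.4]
grip_width: 85.9
grip_force: 0.0
```

Call:
carry_out([
  {"slide": [0, 0, 0]},
  {"slide": [0, 0, 0]},
  {"slide": [0, 0, 0]},
  {"slide": [0, 0, 0]},
  {"slide": [0, 0, 0]},
  {"slide": [0, 0, 0]},
  {"slide": [0, 0, 0]},
  {"slide": [0, 0, 0]},
  {"slide": [0, 0, 0]},
  {"slide": [0, 0, 0]},
], hand=1, squeeze=30)

```text
validation failed for argument at $.ta...
```

```bash
python3 - <<'E'
from h import *
s=observe();d=save('wrist','w2'); print(s)
E
```

```text
{'time': 2.45, 'joint_positions': array([-0.17036075,  0.84083398, -0.37300588,  1.83958078,  0.53430886,
        0.56275105, -0.08555998]), 'dq': array([ 0.00131628, -0.02716755, -0.0122137 , -0.01403291, -0.00430227,
        0.01006196,  0.00197491]), 'joint_torque': array([ -0.51821837, -82.6015234 ,  -5.08763328, -12.49366969,
         0.22046273,  -0.40713228,  -0.17873055]), 'tcp_pos': array([490.23334905, 156.79799607, 114.05801911]), 'orientation': array([[-7.20320631e-01,  6.93641054e-01, -5.25448265e-04],
       [ 6.93641244e-01,  7.20320538e-01, -3.84020464e-04],
       [ 1.12118818e-04, -6.41090451e-04, -9.99999788e-01]]), 'ft_force': array([0.59171476, 0.4336045 , 1.37578053]), 'wrist_torque': array([-0.01721391,  0.03654475,  0.03911611]), 'grip_force': 0.0, 'grip_width': 85.8692829647232}
```

View pics/w2.png

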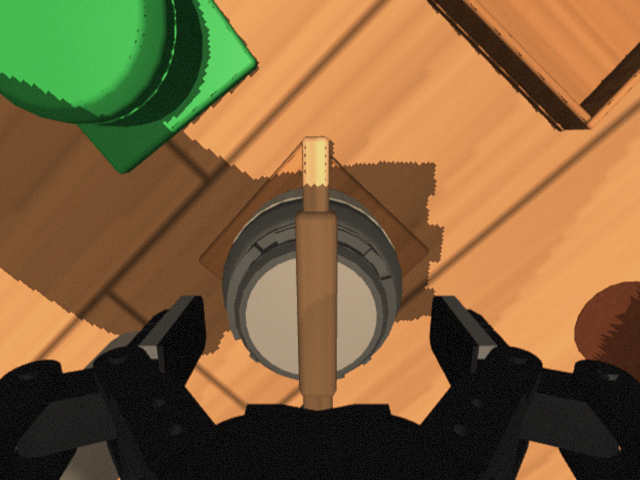

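Call:
carry_out([
  {"slide": [0, 0, 0], "delta_rot": [0, 0, 0]},
  {"slide": [0, 0, 0], "delta_rot": [0, 0, 0]},
  {"slide": [0, 0, 0], "delta_rot": [0, 0, 0]},
  {"slide": [0, 0, 0], "delta_rot": [0, 0, 0]},
  {"slide": [0, 0, 0], "delta_rot": [0, 0, 0]},
  {"slide": [0, 0, 0], "delta_rot": [0, 0, 0]},
  {"slide": [0, 0, 0], "delta_rot": [0, 0, 0]},
  {"slide": [0, 0, 0], "delta_rot": [0, 0, 0]},
  {"slide": [0, 0, 0], "delta_rot": [0, 0, 0]},
  {"slide": [0, 0, 0], "delta_rot": [0, 0, 0]},
], hand=1, squeeze=30)

```text
time: 3.33
tcp_pos: [490.3, 157.7, 114.1]
orientation: [[-0.721, 0.693, 0.0], [0.693, 0.721, 0.0], [-0.0, 0.0, -1.0]]
ft_force: [-0.5, -0.8, 5.1]
grip_width: 14.8
grip_force: 30.1
```

```bash
python3 - <<'E'
from h import *
s=observe(); print(s['grip_width'],s['grip_force'],s['ft_force'],s['tcp_pos'])
E
```

```text
14.826002033688583 30.053991079330444 [-0.46599335 -0.81231276  5.12711455] [490.32157804 157.68422062 114.06493738]
```

```bash
python3 - <<'E'
from h import *
plan([490.3,157.7,200],136.1)
plan([450,350,200],186.9)
plan([450,350,25],186.9)
E
```

```text
tcp [490.3 157.7 114.1] plan [  0.    0.  -85.9] [0.01 0.01 0.04] rows 3.0
tcp [490.3 157.7 114.1] plan [162.3 110.7 -85.9] [ 1.000e-02  1.000e-02 -5.076e+01] rows 6.0
tcp [490.3 157.7 114.1] plan [162.3 110.7  89.1] [ 1.000e-02  1.000e-02 -5.076e+01] rows 6.0
```

Call:
carry_out([
  {"slide": [0, 0, -10], "delta_rot": [0, 0, 0]},
  {"slide": [0, 0, -30], "delta_rot": [0, 0, 0]},
  {"slide": [0, 0, -60], "delta_rot": [0, 0, 0]},
  {"slide": [10, 7, -80], "delta_rot": [0, 0, -4]},
  {"slide": [30, 20, -86], "delta_rot": [0, 0, -10]},
  {"slide": [54, 37, -86], "delta_rot": [0, 0, -17]},
  {"slide": [80, 55, -86], "delta_rot": [0, 0, -24]},
  {"slide": [106, 73, -86], "delta_rot": [0, 0, -31]},
  {"slide": [130, 89, -86], "delta_rot": [0, 0, -38]},
  {"slide": [150, 102, -86], "delta_rot": [0, 0, -45]},
  {"slide": [162, 110.5, -86], "delta_rot": [0, 0, -50.8]},
  {"slide": [162, 110.5, -86], "delta_rot": [0, 0, -50.8]},
  {"slide": [162, 110.5, -86], "delta_rot": [0, 0, -50.8]},
])

```text
time: 4.42
tcp_pos: [449.7, 349.8, 200.2]
orientation: [[-0.993, -0.121, -0.0], [-0.121, 0.993, 0.0], [0.0, 0.0, -1.0]]
ft_force: [0.3, -0.7, -0.6]
grip_width: 15.0
grip_force: 29.4
```

```bash
python3 - <<'E'
from h import *
import pickle
s=observe();d=save('wrist','w3'); pickle.dump((s,d),open('w3.pkl','wb')); print(s['grip_width'],s['grip_force'],s['ft_force'],s['tcp_pos'],s['joint_positions'].round(2))
d=save('side','s3')
E
```

```text
14.951217266427424 29.419850707054138 [ 0.25077467 -0.65281501 -0.64913385] [449.72709607 349.79481602 200.18891642] [-0.38  0.83 -0.69  1.55  0.6   0.98  0.44]
```

View pics/w3.png

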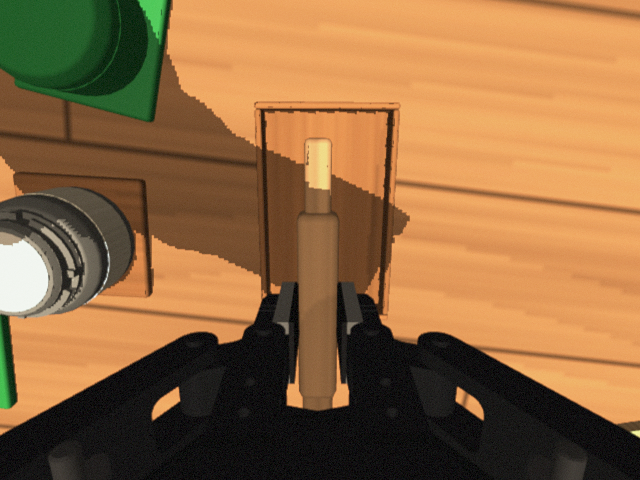

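```bash
python3 - <<'E'
from h import *
import pickle
s,d=pickle.load(open('w3.pkl','rb'))
for p in [(256,105),(399,105),(263,296),(386,313)]: print(onz(d,*p,30,s).round(1))
E
```

```text
[367.3 294.2  30. ]
[354.4 400.3  30. ]
[520.9 312.1  30. ]
[524.  419.4  30. ]
```

Call:
carry_out([
  {"slide": [-1, 7.5, 30], "delta_rot": [0, 0, 0]},
  {"slide": [-1, 7.5, 70], "delta_rot": [0, 0, 0]},
  {"slide": [-1, 7.5, 110], "delta_rot": [0, 0, 0]},
  {"slide": [-1, 7.5, 145], "delta_rot": [0, 0, 0]},
  {"slide": [-1, 7.5, 165], "delta_rot": [0, 0, 0]},
  {"slide": [-1, 7.5, 173], "delta_rot": [0, 0, 0]},
  {"slide": [-1, 7.5, 176], "delta_rot": [0, 0, 0]},
  {"slide": [-1, 7.5, 176], "delta_rot": [0, 0, 0]},
])

```text
time: 5.18
tcp_pos: [450.5, 357.0, 24.5]
orientation: [[-0.993, -0.12, 0.0], [-0.12, 0.993, 0.0], [-0.0, 0.0, -1.0]]
ft_force: [0.2, 0.3, 0.3]
grip_width: 14.7
grip_force: 29.4
```

Call:
carry_out([
  {"slide": [0, 0, 0], "delta_rot": [0, 0, 0]},
  {"slide": [0, 0, 0], "delta_rot": [0, 0, 0]},
  {"slide": [0, 0, 0], "delta_rot": [0, 0, 0]},
  {"slide": [0, 0, 0], "delta_rot": [0, 0, 0]},
], hand=0.4)

```text
time: 5.52
tcp_pos: [450.4, 357.3, 24.6]
orientation: [[-0.993, -0.121, 0.001], [-0.121, 0.993, 0.001], [-0.001, 0.001, -1.0]]
ft_force: [0.2, 0.4, 0.3]
grip_width: 25.8
grip_force: 0.0
```

```bash
python3 - <<'E'
from h import *
plan([450.4,357.3,250])
plan([466.5,-360,245],79)
E
```

```text
tcp [450.4 357.3  24.6] plan [-1.000e-01  1.000e-01 -2.254e+02] rows 6.0
tcp [450.4 357.3  24.6] plan [  70.3 -713.9 -220.9] [7.0000e-02 0.0000e+00 1.0792e+02] rows 18.0
```

Call:
carry_out([
  {"slide": [0, 0, -10], "delta_rot": [0, 0, 0]},
  {"slide": [0, 0, -50], "delta_rot": [0, 0, 0]},
  {"slide": [0, 0, -90], "delta_rot": [0, 0, 0]},
  {"slide": [0, 0, -130], "delta_rot": [0, 0, 0]},
  {"slide": [0, 0, -170], "delta_rot": [0, 0, 0]},
  {"slide": [0, 0, -205], "delta_rot": [0, 0, 0]},
  {"slide": [0, 0, -224], "delta_rot": [0, 0, 0]},
], hand=0.4)

```text
time: 6.1
tcp_pos: [450.0, 357.7, 252.8]
orientation: [[-0.993, -0.121, 0.003], [-0.121, 0.993, 0.003], [-0.003, 0.003, -1.0]]
ft_force: [1.2, 0.1, 0.3]
grip_width: 25.6
grip_force: 0.0
```

Call:
carry_out([
  {"slide": [1, -12, 0], "delta_rot": [0, 0, 2]},
  {"slide": [4, -45, 0], "delta_rot": [0, 0, 7]},
  {"slide": [70, -714, 0], "delta_rot": [0, 0, 108]},
  {"slide": [70, -714, 0], "delta_rot": [0, 0, 108]},
  {"slide": [70, -714, 0], "delta_rot": [0, 0, 108]},
  {"slide": [70, -714, 0], "delta_rot": [0, 0, 108]},
  {"slide": [70, -714, 0], "delta_rot": [0, 0, 108]},
  {"slide": [70, -714, 0], "delta_rot": [0, 0, 108]},
  {"slide": [70, -714, 0], "delta_rot": [0, 0, 108]},
  {"slide": [70, -714, 0], "delta_rot": [0, 0, 108]},
  {"slide": [70, -714, 0], "delta_rot": [0, 0, 108]},
  {"slide": [70, -714, 0], "delta_rot": [0, 0, 108]},
  {"slide": [70, -714, 0], "delta_rot": [0, 0, 108]},
  {"slide": [70, -714, 0], "delta_rot": [0, 0, 108]},
  {"slide": [70, -714, 0], "delta_rot": [0, 0, 108]},
  {"slide": [70, -714, 0], "delta_rot": [0, 0, 108]},
  {"slide": [70, -714, 0], "delta_rot": [0, 0, 108]},
  {"slide": [70, -714, 0], "delta_rot": [0, 0, 108]},
  {"slide": [70, -714, 0], "delta_rot": [0, 0, 108]},
  {"slide": [70, -714, 0], "delta_rot": [0, 0, 108]},
], hand=-1)

```text
time: 7.77
tcp_pos: [466.0, -362.3, 247.9]
orientation: [[0.195, 0.981, 0.0], [0.981, -0.195, 0.0], [0.0, -0.0, -1.0]]
ft_force: [-0.2, 0.9, -0.4]
grip_width: 85.3
grip_force: 0.0
```

Call:
carry_out([
  {"slide": [0, 0, 0], "delta_rot": [0, 0, 0]},
  {"slide": [0, 0, 0], "delta_rot": [0, 0, 0]},
  {"slide": [0, 0, 0], "delta_rot": [0, 0, 0]},
])

```text
time: 8.02
tcp_pos: [467.3, -358.9, 248.3]
orientation: [[0.19, 0.982, 0.001], [0.982, -0.19, 0.0], [0.0, 0.0, -1.0]]
ft_force: [1.3, 0.8, -0.0]
grip_width: 84.8
grip_force: 0.0
```

```bash
python3 - <<'E'
from h import *
import pickle
s=observe();d=save('wrist','w4'); pickle.dump((s,d),open('w4.pkl','wb')); print(s['time'],s['tcp_pos'],s['joint_positions'].round(2),abs(s['dq']).max())
t=save('top','t4'); pickle.dump((s,t),open('t4.pkl','wb'))
a=cv2.resize(t['pixels'][215:345,80:210,::-1],(320,320)); cv2.imwrite('pics/c4.png',np.hstack([a,d['pixels'][80:400,90:550,::-1]]))
E
```

```text
8.0167 [ 467.33786469 -358.87341096  248.32043812] [ 0.74  0.73 -0.28  1.42  0.22  1.02  0.22] 0.005362856603743555
```

View pics/c4.png

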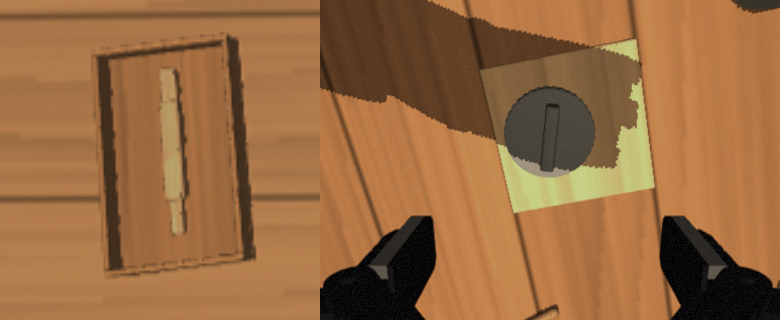

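```bash
python3 - <<'E'
from h import *
import pickle
s,d=pickle.load(open('w4.pkl','rb'))
hs=cv2.cvtColor(d['pixels'],cv2.COLOR_RGB2HSV)
print(hs[190:235:10,285],hs[215,250:300:8])
m=(hs[:,:,1]<70).astype(np.uint8); m[:150]=0;m[270:]=0;m[:,:260]=0;m[:,385:]=0
n,l,st,ce=cv2.connectedComponentsWithStats(m); k=1+st[1:,4].argmax(); p=cv2.findNonZero((l==k).astype(np.uint8)); print(st[k])
e=cv2.fitEllipse(cv2.convexHull(p)); print(e,onz(d,*e[0],35.75,s))
g=d['pixels'][155:275,260:380,::-1]; g=cv2.convertScaleAbs(g,alpha=2.2); cv2.imwrite('pics/c5.png',cv2.resize(g,(600,600),interpolation=cv2.INTER_CUBIC))
E
```

```text
[[20 53 72]
 [25 37 75]
 [20 52 74]
 [18 58 75]
 [21 48 69]] [[ 14 150 160]
 [ 13 149 103]
 [ 17 135 123]
 [ 15  93  77]
 [ 16  52  73]
 [ 23  56  73]
 [ 16  44  76]]
[ 274  167   91   90 6287]
((319.0955505371094, 211.63450622558594), (89.6922607421875, 89.97862243652344), 19.96282386779785) [ 468.4598472  -359.91300507   35.75      ]
```

View pics/c5.png

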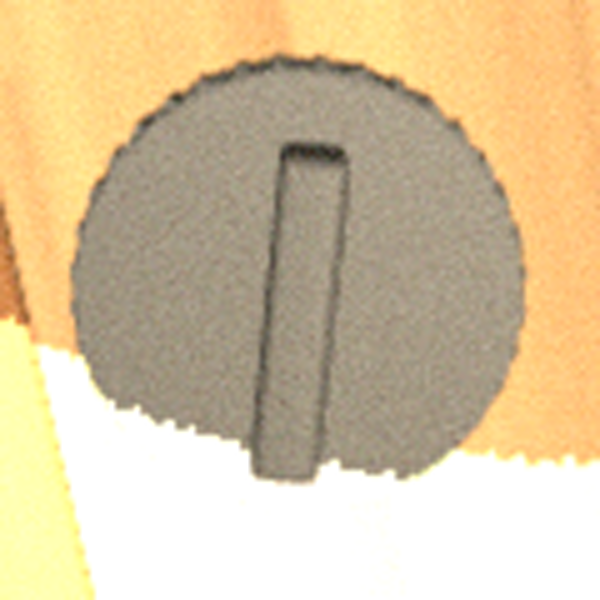

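```bash
python3 - <<'E'
from h import *
import pickle
s,d=pickle.load(open('w4.pkl','rb'))
a=onz(d,323,187,59.5,s);b=onz(d,317.2,250.6,59.5,s);print(a,b,(a+b)/2,np.linalg.norm(a-b)); v=a-b; y=np.degrees(np.arctan2(v[1],v[0])); print(y)
plan([*((a+b)/2)[:2],47],y if abs(y-79)<30 else y+180)
E
```

```text
[ 476.43264713 -335.1783291    59.5       ] [ 460.99377211 -389.13327311   59.5       ] [ 468.71320962 -362.15580111   59.5       ] 56.12036033758277
74.03185236462214
tcp [ 467.2 -359.3  248.2] plan [ -2.6   1.9 201.2] [ 0.02 -0.01  4.98] rows 5.0
```

Call:
carry_out([
  {"slide": [-2, 1.8, 40], "delta_rot": [0, 0, 5]},
  {"slide": [-2, 1.8, 80], "delta_rot": [0, 0, 5]},
  {"slide": [-2, 1.8, 120], "delta_rot": [0, 0, 5]},
  {"slide": [-2, 1.8, 155], "delta_rot": [0, 0, 5]},
  {"slide": [-2, 1.8, 180], "delta_rot": [0, 0, 5]},
  {"slide": [-2, 1.8, 194], "delta_rot": [0, 0, 5]},
  {"slide": [-2, 1.8, 194], "delta_rot": [0, 0, 5]},
  {"slide": [-2, 1.8, 194], "delta_rot": [0, 0, 5]},
])

```text
time: 8.78
tcp_pos: [468.5, -362.0, 54.0]
orientation: [[0.276, 0.961, -0.0], [0.961, -0.276, 0.0], [0.0, -0.0, -1.0]]
ft_force: [0.6, -0.7, 0.8]
grip_width: 85.6
grip_force: 0.0
```

Call:
carry_out([
  {"slide": [0, 0, 0], "delta_rot": [0, 0, 0]},
  {"slide": [0, 0, 0], "delta_rot": [0, 0, 0]},
  {"slide": [0, 0, 0], "delta_rot": [0, 0, 0]},
  {"slide": [0, 0, 0], "delta_rot": [0, 0, 0]},
  {"slide": [0, 0, 0], "delta_rot": [0, 0, 0]},
  {"slide": [0, 0, 0], "delta_rot": [0, 0, 0]},
  {"slide": [0, 0, 0], "delta_rot": [0, 0, 0]},
  {"slide": [0, 0, 0], "delta_rot": [0, 0, 0]},
  {"slide": [0, 0, 0], "delta_rot": [0, 0, 0]},
  {"slide": [0, 0, 0], "delta_rot": [0, 0, 0]},
], hand=1, squeeze=30)

```text
time: 9.62
tcp_pos: [468.4, -362.4, 54.1]
orientation: [[0.277, 0.961, 0.0], [0.961, -0.277, -0.0], [-0.0, 0.0, -1.0]]
ft_force: [-0.2, 0.9, 5.9]
grip_width: 11.4
grip_force: 30.4
```

Call:
carry_out([
  {"slide": [0, 0, -6], "delta_rot": [0, 0, 0]},
  {"slide": [0, 0, -25], "delta_rot": [0, 0, 0]},
  {"slide": [0, 0, -60], "delta_rot": [0, 0, 0]},
  {"slide": [0, 0, -100], "delta_rot": [0, 0, 0]},
  {"slide": [0, 0, -140], "delta_rot": [0, 0, 0]},
  {"slide": [0, 0, -180], "delta_rot": [0, 0, 0]},
  {"slide": [0, 0, -205], "delta_rot": [0, 0, 0]},
  {"slide": [0, 0, -210], "delta_rot": [0, 0, 0]},
])

```text
time: 10.28
tcp_pos: [469.2, -362.9, 268.7]
orientation: [[0.277, 0.961, 0.005], [0.961, -0.277, -0.003], [-0.002, 0.006, -1.0]]
ft_force: [-0.7, -0.1, -1.0]
grip_width: 11.5
grip_force: 29.6
```

```bash
python3 - <<'E'
from h import *
s=observe();print(s['grip_width'],s['grip_force'],s['ft_force'])
plan([469,62,264],74)
E
```

```text
11.47574939168448 29.630955755710602 [-0.72741522 -0.14374831 -0.96925507]
tcp [ 469.2 -362.9  268.7] plan [ 408.3 -117.8    3.2] [ 0.33  0.11 -0.07] rows 11.0
```

Call:
carry_out([
  {"slide": [10, -3, 0], "delta_rot": [0, 0, 0]},
  {"slide": [32, -9, 0], "delta_rot": [0, 0, 0]},
  {"slide": [64, -18, 0], "delta_rot": [0, 0, 0]},
  {"slide": [96, -27, 0], "delta_rot": [0, 0, 0]},
  {"slide": [128, -37, 0], "delta_rot": [0, 0, 0]},
  {"slide": [160, -46, 0], "delta_rot": [0, 0, 0]},
  {"slide": [192, -55, 0], "delta_rot": [0, 0, 0]},
  {"slide": [224, -65, 0], "delta_rot": [0, 0, 0]},
  {"slide": [256, -74, 0], "delta_rot": [0, 0, 0]},
  {"slide": [288, -83, 0], "delta_rot": [0, 0, 0]},
  {"slide": [320, -92, 0], "delta_rot": [0, 0, 0]},
  {"slide": [350, -101, 0], "delta_rot": [0, 0, 0]},
  {"slide": [378, -109, 0], "delta_rot": [0, 0, 0]},
  {"slide": [398, -115, 0], "delta_rot": [0, 0, 0]},
  {"slide": [408, -118, 0], "delta_rot": [0, 0, 0]},
  {"slide": [408, -118, 0], "delta_rot": [0, 0, 0]},
  {"slide": [408, -118, 0], "delta_rot": [0, 0, 0]},
  {"slide": [408, -118, 0], "delta_rot": [0, 0, 0]},
])

```text
time: 11.78
tcp_pos: [467.8, 61.1, 263.7]
orientation: [[0.278, 0.961, -0.0], [0.961, -0.278, -0.001], [-0.001, -0.0, -1.0]]
ft_force: [0.8, -0.3, -1.5]
grip_width: 11.4
grip_force: 29.6
```

```bash
python3 - <<'E'
from h import *
import pickle
s=observe();d=save('wrist','w6'); pickle.dump((s,d),open('w6.pkl','wb')); print(s['time'],s['tcp_pos'],s['grip_width'],s['joint_positions'].round(2),abs(s['dq']).max())
s2,t=pickle.load(open('t4.pkl','rb')); hs=cv2.cvtColor(t['pixels'],cv2.COLOR_RGB2HSV)
m=((hs[:,:,1]<60)&(hs[:,:,2]>150)).astype(np.uint8); m[:215]=0;m[290:]=0;m[:,:225]=0;m[:,285:]=0
e=cv2.fitEllipse(cv2.convexHull(cv2.findNonZero(m))); print('top',e,onz(t,*e[0],96))
print(proj(d,[494,148,96],s))
E
```

```text
11.7833 [467.77176061  61.05807916 263.72089339] 11.38902916427169 [-0.06  0.54 -0.22  1.81  0.16  0.81 -0.65] 0.00779771526050625
top ((249.63418579101562, 248.0946807861328), (39.806358337402344, 40.86046600341797), 46.55351257324219) [494.07576515 146.84929094  96.        ]
[319.36880925 101.53780609]
```

View pics/w6.png

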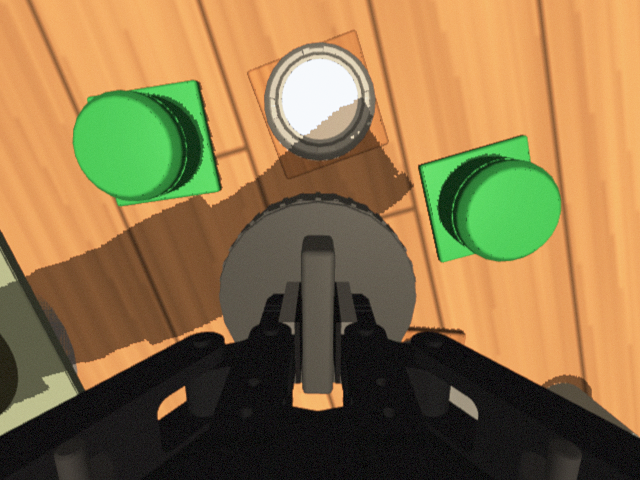

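```bash
python3 - <<'E'
from h import *
import pickle
s,d=pickle.load(open('w6.pkl','rb')); hs=cv2.cvtColor(d['pixels'],cv2.COLOR_RGB2HSV)
m=((hs[:,:,1]<65)&(hs[:,:,2]>175)).astype(np.uint8); m[:30]=0;m[165:]=0;m[:,:255]=0;m[:,385:]=0
m2=((hs[:,:,1]<65)&(hs[:,:,2]>60)).astype(np.uint8)*(m*0+1); m2[:30]=0;m2[165:]=0;m2[:,:255]=0;m2[:,385:]=0
print(hs[98,262:380:4,1:].tolist())
for q in (m,m2):
    n,l,st,ce=cv2.connectedComponentsWithStats(q); k=1+st[1:,4].argmax(); p=cv2.findNonZero((l==k).astype(np.uint8))
    e=cv2.fitEllipse(cv2.convexHull(p)); print(st[k],e,onz(d,*e[0],96,s))
print(hs[50:165:4,318,1:].tolist())
E
```

```text
[[158, 244], [50, 117], [50, 163], [49, 162], [49, 156], [4, 230], [6, 252], [6, 252], [6, 252], [5, 252], [7, 252], [6, 252], [5, 252], [5, 252], [5, 252], [5, 252], [5, 252], [5, 252], [6, 252], [6, 252], [5, 252], [5, 252], [5, 252], [8, 254], [47, 179], [41, 80], [26, 235], [47, 145], [59, 117], [145, 242]]
[ 278   55   84   83 4631] ((318.1430358886719, 96.33812713623047), (79.33020782470703, 86.0777816772461), 35.94216537475586) [494.13317597 151.7255045   96.        ]
[ 265   43  110  117 9225] ((319.17303466796875, 101.14940643310547), (109.68156433105469, 116.50191497802734), 0.04927457123994827) [493.93595701 148.30060949  96.        ]
[[44, 228], [50, 123], [38, 227], [5, 252], [6, 252], [6, 252], [6, 252], [5, 252], [6, 252], [6, 252], [6, 252], [6, 252], [5, 252], [6, 252], [6, 252], [6, 252], [6, 252], [6, 252], [6, 253], [70, 197], [66, 196], [67, 198], [67, 198], [46, 111], [53, 72], [44, 110], [54, 80], [45, 62], [165, 102]]
```

```bash
python3 - <<'E'
from h import *
import pickle
s,d=pickle.load(open('w6.pkl','rb'))
hs=cv2.cvtColor(d['pixels'],cv2.COLOR_RGB2HSV); roi=((hs[:,:,1]<12)&(hs[:,:,2]>200))|((hs[:,:,1]>60)&(hs[:,:,1]<80)&(hs[:,:,2]>185)&(hs[:,:,2]<210))
m=np.zeros((480,640),np.uint8); m[50:150,270:370]=roi[50:150,270:370]; m=cv2.morphologyEx(m,cv2.MORPH_OPEN,np.ones((3,3)))
n,l,st,ce=cv2.connectedComponentsWithStats(m); k=1+st[1:,4].argmax(); e=cv2.fitEllipse(cv2.convexHull(cv2.findNonZero((l==k).astype(np.uint8)))); print(st[k],e,onz(d,*e[0],96,s))
print(onz(d,318.3,100,96,s))
plan([494,148.6,150],74)
E
```

```text
[ 282   59   76   80 4681] ((319.2821044921875, 98.43559265136719), (75.55961608886719, 79.88018035888672), 6.193661212921143) [494.53661099 150.09341179  96.        ]
[493.53818983 149.24967591  96.        ]
tcp [467.8  61.  263.8] plan [ 91.5   0.8 113.7] [-0.01  0.03 -0.16] rows 4.0
```

Call:
carry_out([
  {"slide": [15, 0, 0], "delta_rot": [0, 0, 0]},
  {"slide": [45, 0.5, 8], "delta_rot": [0, 0, 0]},
  {"slide": [75, 0.5, 30], "delta_rot": [0, 0, 0]},
  {"slide": [92, 0.5, 60], "delta_rot": [0, 0, 0]},
  {"slide": [92, 0.5, 90], "delta_rot": [0, 0, 0]},
  {"slide": [92, 0.5, 108], "delta_rot": [0, 0, 0]},
  {"slide": [92, 0.5, 114], "delta_rot": [0, 0, 0]},
  {"slide": [92, 0.5, 114], "delta_rot": [0, 0, 0]},
  {"slide": [92, 0.5, 114], "delta_rot": [0, 0, 0]},
])

```text
time: 12.58
tcp_pos: [494.2, 150.0, 150.7]
orientation: [[0.278, 0.961, 0.001], [0.961, -0.278, 0.0], [0.0, 0.001, -1.0]]
ft_force: [0.3, 0.4, -1.0]
grip_width: 11.2
grip_force: 29.5
```

Call:
carry_out([
  {"slide": [0, 0, 4], "delta_rot": [0, 0, 0]},
  {"slide": [0, 0, 8], "delta_rot": [0, 0, 0]},
  {"slide": [0, 0, 11], "delta_rot": [0, 0, 0]},
  {"slide": [0, 0, 14], "delta_rot": [0, 0, 0]},
  {"slide": [0, 0, 14], "delta_rot": [0, 0, 0]},
])

```text
time: 13.0
tcp_pos: [493.6, 150.6, 135.4]
orientation: [[0.277, 0.961, -0.0], [0.961, -0.277, -0.0], [-0.0, -0.0, -1.0]]
ft_force: [-0.3, 0.2, 0.0]
grip_width: 11.5
grip_force: 29.5
```

```bash
python3 - <<'E'
from h import *
s=observe();print(s['grip_width'],s['ft_force'],s['wrist_torque'],s['tcp_pos'],s['joint_positions'].round(2))
E
```

```text
11.514033864284524 [-0.31440302  0.1527049   0.03790964] [-0.00702292 -0.02805466 -0.00338015] [493.59455018 150.55896531 135.43931139] [-0.27  0.79 -0.16  1.82  0.22  0.55 -0.85]
```

Call:
carry_out([
  {"slide": [-1, 0, 2], "delta_rot": [0, 0, 0]},
  {"slide": [-1, 0, 3], "delta_rot": [0, 0, 0]},
  {"slide": [-1, 0, 4], "delta_rot": [0, 0, 0]},
  {"slide": [-1, 0, 4], "delta_rot": [0, 0, 0]},
])

```text
time: 13.33
tcp_pos: [493.4, 149.6, 131.7]
orientation: [[0.277, 0.961, -0.0], [0.961, -0.277, 0.0], [-0.0, -0.0, -1.0]]
ft_force: [0.9, -0.5, -2.0]
grip_width: 11.2
grip_force: 29.5
```

```bash
cat >> h.py <<'E'
def st():
    s=observe(); R=np.array(s['orientation']); print('t',round(s['time'],2),'w',round(s['grip_width'],1),'gf',round(s['grip_force'],1),'F',s['ft_force'].round(1),'T',s['wrist_torque'].round(2),'tcp',s['tcp_pos'].round(1),'yaw',round(np.degrees(np.arctan2(R[1,0],R[0,0])),1),'q7',round(s['joint_positions'][6],2)); return s
E
python3 -c "
from h import *
st()"
```

```text
t 13.33 w 11.2 gf 29.5 F [ 0.9 -0.5 -2. ] T [-0.09 -0.17 -0.01] tcp [493.4 149.6 131.7] yaw 73.9 q7 -0.85
```

Call:
carry_out([
  {"slide": [0, 0, 1], "delta_rot": [0, 0, 0]},
  {"slide": [0, 0, 2], "delta_rot": [0, 0, 0]},
  {"slide": [0, 0, 2], "delta_rot": [0, 0, 0]},
])

```text
time: 13.58
tcp_pos: [493.4, 149.6, 129.7]
orientation: [[0.277, 0.961, -0.0], [0.961, -0.277, 0.0], [0.0, -0.0, -1.0]]
ft_force: [0.8, -0.5, -1.8]
grip_width: 11.4
grip_force: 29.5
```

Call:
carry_out([
  {"slide": [0, 0, 0], "delta_rot": [0, 0, 0]},
  {"slide": [0, 0, 0], "delta_rot": [0, 0, 0]},
  {"slide": [0, 0, 0], "delta_rot": [0, 0, 0]},
  {"slide": [0, 0, 0], "delta_rot": [0, 0, 0]},
  {"slide": [0, 0, 0], "delta_rot": [0, 0, 0]},
], hand=0.64)

```text
time: 14.0
tcp_pos: [493.4, 149.7, 129.8]
orientation: [[0.277, 0.961, -0.0], [0.961, -0.277, 0.0], [0.0, -0.0, -1.0]]
ft_force: [0.6, 0.2, -0.2]
grip_width: 15.4
grip_force: 0.0
```

```bash
python3 - <<'E'
from h import *
s=st(); d=save('wrist','w7'); t=save('side','s7')
g=cv2.convertScaleAbs(d['pixels'][:,:,::-1],alpha=1.5); t2=t['pixels'][:,:,::-1]
u,v=proj(t,[494,148,100]).astype(int); print(u,v)
cv2.imwrite('pics/c7.png',np.hstack([g[120:480,130:510],cv2.resize(t2[v-60:v+60,u-70:u+70],(420,360),interpolation=cv2.INTER_CUBIC)]))
E
```

```text
t 14.0 w 15.4 gf 0.0 F [ 0.6  0.2 -0.2] T [ 0.02 -0.03  0.01] tcp [493.4 149.7 129.8] yaw 73.9 q7 -0.85
297 273
```

View pics/c7.png

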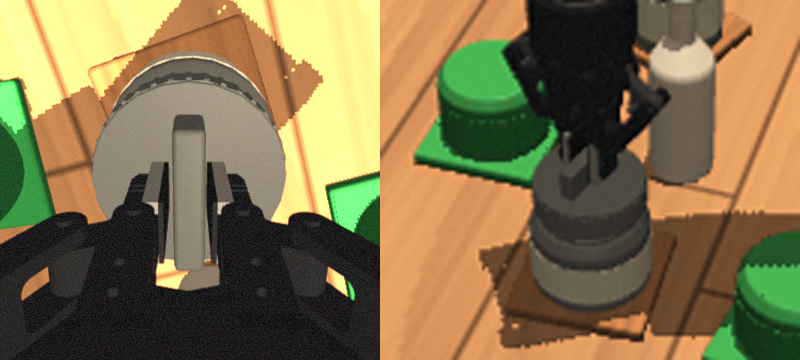

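```bash
cat >> h.py <<'E'
def lidw(f='w'):
    d=get_image('wrist'); hs=cv2.cvtColor(d['pixels'],cv2.COLOR_RGB2HSV); lo=(cv2.medianBlur(hs[:,:,1],5)<95)
    L=[];Rr=[]
    for v in range(255,315):
        r=lo[v]; l=318
        a=np.where(~r[150:300])[0]; b=np.where(~r[336:480])[0]
        if len(a) and len(b): L.append(150+a[-1]+1); Rr.append(336+b[0]-1)
    L=np.array(L);Rr=np.array(Rr); w=Rr-L; k=np.argsort(w)[-15:]; print('lid width px',w[k].mean().round(1),'med',L[k].mean().round(1),Rr[k].mean().round(1),'row',255+k.mean())
    return d
E
python3 - <<'E'
from h import *
import h
im=cv2.imread('pics/w7.png')[:,:,::-1].copy()
h.get_image=lambda n:{'pixels':im}
lidw()
hs=cv2.cvtColor(im,cv2.COLOR_RGB2HSV); print(hs[280,205:240:3,1],hs[280,400:440:3,1])
E
```

```text
lid width px 192.1 med 222.2 414.3 row 287.26666666666665
[162 148 161 152 136 149  44  43  49  48  47  42] [ 47  47  53  51  50 141 151 150 148 146 155 149 152 145]
```

Call:
carry_out([
  {"slide": [0, 0, 0], "delta_rot": [0, 0, -4]},
  {"slide": [0, 0, 0], "delta_rot": [0, 0, -8]},
  {"slide": [0, 0, 0], "delta_rot": [0, 0, -12]},
  {"slide": [0, 0, 0], "delta_rot": [0, 0, -16]},
  {"slide": [0, 0, 0], "delta_rot": [0, 0, -20]},
  {"slide": [0, 0, 0], "delta_rot": [0, 0, -20]},
  {"slide": [0, 0, 0], "delta_rot": [0, 0, -20]},
])

```text
time: 14.68
tcp_pos: [493.5, 149.5, 129.9]
orientation: [[-0.068, 0.998, 0.0], [0.998, 0.068, 0.0], [0.0, 0.0, -1.0]]
ft_force: [1.1, -0.4, 1.3]
grip_width: 15.4
grip_force: 0.4
```

```bash
python3 - <<'E'
from h import *
st();lidw()
E
```

```text
t 14.68 w 15.4 gf 0.4 F [ 1.1 -0.4  1.3] T [-0.04 -0.18  0.07] tcp [493.5 149.5 129.9] yaw 93.9 q7 -0.62
lid width px 192.6 med 221.0 413.6 row 289.73333333333335
```

Call:
carry_out([
  {"slide": [0, 0, 0], "delta_rot": [0, 0, -4]},
  {"slide": [0, 0, 0], "delta_rot": [0, 0, -8]},
  {"slide": [0, 0, 0], "delta_rot": [0, 0, -12]},
  {"slide": [0, 0, 0], "delta_rot": [0, 0, -16]},
  {"slide": [0, 0, 0], "delta_rot": [0, 0, -20]},
  {"slide": [0, 0, 0], "delta_rot": [0, 0, -20]},
  {"slide": [0, 0, 0], "delta_rot": [0, 0, -20]},
])

```text
time: 15.32
tcp_pos: [493.8, 149.9, 130.1]
orientation: [[-0.405, 0.914, 0.001], [0.914, 0.405, 0.001], [0.0, 0.001, -1.0]]
ft_force: [0.6, 0.6, 3.2]
grip_width: 15.0
grip_force: 2.5
```

```bash
python3 - <<'E'
from h import *
st();lidw()
E
```

```text
t 15.32 w 15.0 gf 2.5 F [0.6 0.6 3.2] T [ 0.23 -0.27 -0.1 ] tcp [493.8 149.9 130.1] yaw 113.9 q7 -0.39
lid width px 193.9 med 220.1 414.0 row 287.4
```

Call:
carry_out([
  {"slide": [0, 0, -1.5], "delta_rot": [0, 0, -4]},
  {"slide": [0, 0, -1.5], "delta_rot": [0, 0, -8]},
  {"slide": [0, 0, -1.5], "delta_rot": [0, 0, -12]},
  {"slide": [0, 0, -1.5], "delta_rot": [0, 0, -16]},
  {"slide": [0, 0, -1.5], "delta_rot": [0, 0, -20]},
  {"slide": [0, 0, -1.5], "delta_rot": [0, 0, -20]},
  {"slide": [0, 0, -1.5], "delta_rot": [0, 0, -20]},
])

```text
time: 15.95
tcp_pos: [493.3, 149.6, 131.2]
orientation: [[-0.692, 0.722, -0.0], [0.722, 0.692, 0.0], [0.0, -0.0, -1.0]]
ft_force: [-0.7, 0.2, 0.4]
grip_width: 15.6
grip_force: 0.0
```

```bash
python3 - <<'E'
from h import *
st();lidw()
E
```

```text
t 15.95 w 15.6 gf 0.0 F [-0.7  0.2  0.4] T [-0.04 -0.02  0.05] tcp [493.3 149.6 131.2] yaw 133.8 q7 -0.14
lid width px 185.6 med 224.3 409.9 row 279.0
```

Call:
carry_out([
  {"slide": [0, 0, 4], "delta_rot": [0, 0, 0]},
  {"slide": [0, 0, 8], "delta_rot": [0, 0, 0]},
  {"slide": [0, 0, 8], "delta_rot": [0, 0, 5]},
  {"slide": [0, 0, 8], "delta_rot": [0, 0, 10]},
  {"slide": [0, 0, 8], "delta_rot": [0, 0, 15]},
  {"slide": [0, 0, 8], "delta_rot": [0, 0, 20]},
  {"slide": [0, 0, 8], "delta_rot": [0, 0, 25]},
  {"slide": [0, 0, 8], "delta_rot": [0, 0, 30]},
  {"slide": [0, 0, 8], "delta_rot": [0, 0, 35]},
  {"slide": [0, 0, 8], "delta_rot": [0, 0, 40]},
  {"slide": [0, 0, 8], "delta_rot": [0, 0, 40]},
  {"slide": [0, 0, 8], "delta_rot": [0, 0, 40]},
])

```text
time: 17.0
tcp_pos: [493.3, 149.8, 123.1]
orientation: [[-0.071, 0.997, -0.0], [0.997, 0.071, -0.0], [-0.0, -0.0, -1.0]]
ft_force: [0.8, -0.4, 0.2]
grip_width: 15.4
grip_force: 0.0
```

```bash
python3 - <<'E'
from h import *
st();lidw()
E
```

```text
t 17.0 w 15.4 gf 0.0 F [ 0.8 -0.4  0.2] T [-0.06 -0.05 -0.02] tcp [493.3 149.8 123.1] yaw 94.1 q7 -0.63
lid width px 193.4 med 221.3 414.7 row 289.8
```

Call:
carry_out([
  {"slide": [0, 0, 0], "delta_rot": [0, 0, 5]},
  {"slide": [0, 0, 0], "delta_rot": [0, 0, 10]},
  {"slide": [0, 0, 0], "delta_rot": [0, 0, 15]},
  {"slide": [0, 0, 0], "delta_rot": [0, 0, 20]},
  {"slide": [0, 0, 0], "delta_rot": [0, 0, 25]},
  {"slide": [0, 0, 0], "delta_rot": [0, 0, 25]},
  {"slide": [0, 0, 0], "delta_rot": [0, 0, 25]},
])

```text
time: 17.63
tcp_pos: [493.4, 149.7, 123.2]
orientation: [[0.355, 0.935, -0.0], [0.935, -0.355, -0.0], [-0.0, -0.0, -1.0]]
ft_force: [-0.5, 0.7, -0.7]
grip_width: 15.6
grip_force: 0.1
```

```bash
python3 - <<'E'
from h import *
st();lidw()
E
```

```text
t 17.63 w 15.6 gf 0.1 F [-0.5  0.7 -0.7] T [ 0.   -0.07  0.06] tcp [493.4 149.7 123.2] yaw 69.2 q7 -0.91
lid width px 192.1 med 222.4 414.5 row 286.4
```

Call:
carry_out([
  {"slide": [0, 0, 0], "delta_rot": [0, 0, 4]},
  {"slide": [0, 0, 0], "delta_rot": [0, 0, 8]},
  {"slide": [0, 0, 0], "delta_rot": [0, 0, 12]},
  {"slide": [0, 0, 0], "delta_rot": [0, 0, 12]},
  {"slide": [0, 0, 0], "delta_rot": [0, 0, 12]},
])

```text
time: 18.1
tcp_pos: [493.4, 149.6, 123.3]
orientation: [[0.542, 0.841, -0.0], [0.841, -0.542, 0.0], [-0.0, -0.0, -1.0]]
ft_force: [-0.2, 0.2, -0.1]
grip_width: 15.4
grip_force: 0.1
```

```bash
python3 - <<'E'
from h import *
st();lidw()
E
```

```text
t 18.1 w 15.4 gf 0.1 F [-0.2  0.2 -0.1] T [ 0.01 -0.05  0.  ] tcp [493.4 149.6 123.3] yaw 57.2 q7 -1.04
lid width px 191.5 med 222.5 414.0 row 287.6
```

Call:
carry_out([
  {"slide": [0, 0, 0], "delta_rot": [0, 0, 3]},
  {"slide": [0, 0, 0], "delta_rot": [0, 0, 6]},
  {"slide": [0, 0, 0], "delta_rot": [0, 0, 9]},
  {"slide": [0, 0, 0], "delta_rot": [0, 0, 9]},
  {"slide": [0, 0, 0], "delta_rot": [0, 0, 9]},
])

```text
time: 18.57
tcp_pos: [493.5, 149.7, 123.3]
orientation: [[0.667, 0.745, 0.0], [0.745, -0.667, 0.0], [0.0, 0.0, -1.0]]
ft_force: [1.5, 0.1, -1.8]
grip_width: 15.4
grip_force: 1.6
```

```bash
python3 - <<'E'
from h import *
st();lidw()
E
```

```text
t 18.57 w 15.4 gf 1.6 F [ 1.5  0.1 -1.8] T [ 0.17 -0.44  0.02] tcp [493.5 149.7 123.3] yaw 48.2 q7 -1.14
lid width px 191.3 med 222.5 413.8 row 286.8
```

Call:
carry_out([
  {"slide": [0, 0, 0], "delta_rot": [0, 0, 3]},
  {"slide": [0, 0, 0], "delta_rot": [0, 0, 6]},
  {"slide": [0, 0, 0], "delta_rot": [0, 0, 6]},
  {"slide": [0, 0, 0], "delta_rot": [0, 0, 6]},
])

```text
time: 18.95
tcp_pos: [493.6, 149.7, 123.3]
orientation: [[0.742, 0.671, 0.0], [0.671, -0.742, 0.0], [0.0, 0.0, -1.0]]
ft_force: [3.9, 1.0, -4.2]
grip_width: 15.4
grip_force: 3.8
```

```bash
python3 - <<'E'
from h import *
st();lidw()
E
```

```text
t 18.95 w 15.4 gf 3.8 F [ 3.9  1.  -4.2] T [ 0.19 -0.92  0.05] tcp [493.6 149.7 123.3] yaw 42.1 q7 -1.2
lid width px 191.1 med 222.4 413.5 row 285.46666666666664
```

Call:
carry_out([
  {"slide": [0, 0, 0], "delta_rot": [0, 0, 3]},
  {"slide": [0, 0, 0], "delta_rot": [0, 0, 6]},
  {"slide": [0, 0, 0], "delta_rot": [0, 0, 6]},
  {"slide": [0, 0, 0], "delta_rot": [0, 0, 6]},
])

```text
time: 19.33
tcp_pos: [494.0, 149.5, 123.3]
orientation: [[0.808, 0.59, 0.001], [0.59, -0.808, -0.0], [0.001, 0.001, -1.0]]
ft_force: [6.7, -0.3, -6.4]
grip_width: 15.4
grip_force: 30.9
```

```bash
python3 - <<'E'
from h import *
st();d=lidw(); cv2.imwrite('pics/w9.png',d['pixels'][:,:,::-1])
E
```

```text
t 19.33 w 15.4 gf 30.9 F [ 6.7 -0.3 -6.4] T [-0.18 -1.61  0.98] tcp [494.  149.5 123.3] yaw 36.1 q7 -1.27
lid width px 191.1 med 222.8 413.9 row 288.2
```

Call:
carry_out([
  {"slide": [0, 0, 0], "delta_rot": [0, 0, -4]},
  {"slide": [0, 0, 0], "delta_rot": [0, 0, -8]},
  {"slide": [0, 0, 0], "delta_rot": [0, 0, -8]},
])

```text
time: 19.63
tcp_pos: [493.2, 149.4, 123.3]
orientation: [[0.716, 0.698, -0.001], [0.698, -0.716, -0.0], [-0.0, -0.0, -1.0]]
ft_force: [0.5, -0.3, -0.3]
grip_width: 14.8
grip_force: 0.6
```

Call:
carry_out([
  {"slide": [0, 0, 0], "delta_rot": [0, 0, 0]},
  {"slide": [0, 0, 0], "delta_rot": [0, 0, 0]},
  {"slide": [0, 0, 0], "delta_rot": [0, 0, 0]},
  {"slide": [0, 0, 0], "delta_rot": [0, 0, 0]},
  {"slide": [0, 0, 0], "delta_rot": [0, 0, 0]},
  {"slide": [0, 0, 0], "delta_rot": [0, 0, 0]},
], hand=0.3)

```text
time: 20.13
tcp_pos: [493.4, 149.7, 123.3]
orientation: [[0.72, 0.694, -0.0], [0.694, -0.72, 0.0], [-0.0, -0.0, -1.0]]
ft_force: [-0.1, -0.6, 0.7]
grip_width: 29.7
grip_force: 0.0
```

```bash
python3 - <<'E'
from h import *
st();d=lidw()
E
```

```text
t 20.13 w 29.7 gf 0.0 F [-0.1 -0.6  0.7] T [ 0.04 -0.02  0.02] tcp [493.4 149.7 123.3] yaw 43.9 q7 -1.19
lid width px 190.1 med 225.4 415.5 row 284.93333333333334
```

Call:
carry_out([
  {"slide": [0, 0, -6], "delta_rot": [0, 0, 0]},
  {"slide": [0, 0, -20], "delta_rot": [0, 0, 0]},
  {"slide": [0, 0, -50], "delta_rot": [0, 0, 0]},
  {"slide": [0, 0, -85], "delta_rot": [0, 0, 0]},
  {"slide": [0, 0, -110], "delta_rot": [0, 0, 0]},
  {"slide": [0, 0, -120], "delta_rot": [0, 0, 0]},
  {"slide": [0, 0, -120], "delta_rot": [0, 0, 0]},
  {"slide": [0, 0, -120], "delta_rot": [0, 0, 0]},
  {"slide": [0, 0, -120], "delta_rot": [0, 0, 0]},
])

```text
time: 20.93
tcp_pos: [493.1, 149.6, 242.7]
orientation: [[0.72, 0.694, -0.001], [0.694, -0.72, -0.0], [-0.001, -0.001, -1.0]]
ft_force: [1.0, -0.2, 0.0]
grip_width: 29.6
grip_force: 0.0
```

```bash
python3 - <<'E'
from h import *
import pickle
s=st(); d=get_image('wrist'); cv2.imwrite('pics/w10.png',d['pixels'][:,:,::-1])
hs=cv2.cvtColor(d['pixels'],cv2.COLOR_RGB2HSV); u,v=proj(d,[494,149,101],s); print('exp',u,v)
u,v=int(u),int(v); print(hs[v+5,u-80:u+81:5,1])
r=hs[v-10:v+25,:,1]<95
w=[]
for row in r:
    a=np.where(~row[:u-25])[0][-1]; b=u+25+np.where(~row[u+25:])[0][0]; w.append((b-a-1,a+1,b-1))
w=max(w); print(w)
for z in (101,104.5,110):
    c,Rm=cam(d,s); ax=np.array(s['orientation'])[:,1]; p=np.array([494,149,z]); print(z,proj(d,p+42*ax,s)[0]-proj(d,p-42*ax,s)[0])
t=save('top','t10'); s0,t0=pickle.load(open('top0.pkl','rb'))
df=cv2.absdiff(t['pixels'],t0['pixels']).max(2)
for n,(x,y,rr) in dict(stand=(180,137,18),mug=(468,147,18),bottle=(331,258,12),green=(323,182,25)).items(): print(n,np.median(df[y-rr:y+rr,x-rr:x+rr]),(df[y-rr:y+rr,x-rr:x+rr]>60).mean())
E
```

```text
t 20.93 w 29.6 gf 0.0 F [ 1.  -0.2  0. ] T [ 0.03 -0.   -0.02] tcp [493.1 149.6 242.7] yaw 43.9 q7 -1.17
exp 319.7295515902418 228.4521128086476
[158 162 156 161 166  51  46  44  47  51  49  48  47  48  40  51  47  50
  47  45  43  48  46  48  47  49  48  50 151 153 155 155 155]
(np.int64(113), np.int64(263), np.int64(375))
101 114.07438470222138
104.5 115.47924843360846
110 117.75818273884329
stand 48.0 0.17824074074074073
mug 13.0 0.0
bottle 25.0 0.0
green 23.0 0.0
```

```bash
python3 - <<'E'
from h import *
for f in ('top0','t4','t10'):
    hs=cv2.cvtColor(cv2.imread(f'pics/{f}.png'),cv2.COLOR_BGR2HSV)[110:170,150:215]
    print(f,[cv2.mean(hs[20:35,20:40])[:3]],[(k,cv2.moments(((hs[:,:,0]<9)&(hs[:,:,1]>140)&(hs[:,:,2]>40)).astype(np.uint8),True)[k]) for k in('m00','m10','m01')])
for f in ('side0','side1'):
    if f=='side1': save('side',f)
    hs=cv2.cvtColor(cv2.imread(f'pics/{f}.png'),cv2.COLOR_BGR2HSV)[255:345,165:225]
    m=((hs[:,:,0]<9)&(hs[:,:,1]>140)).astype(np.uint8); print(f,cv2.boundingRect(cv2.findNonZero(m)),m.sum())
E
```

```text
top0 [(10.883333333333335, 161.36666666666667, 173.5666666666667)] [('m00', 0.0), ('m10', 0.0), ('m01', 0.0)]
t4 [(10.843333333333334, 161.24333333333334, 181.62)] [('m00', 0.0), ('m10', 0.0), ('m01', 0.0)]
t10 [(30.473333333333336, 61.75666666666667, 122.86333333333334)] [('m00', 0.0), ('m10', 0.0), ('m01', 0.0)]
side0 (9, 23, 40, 57) 211
side1 (12, 23, 38, 57) 199
```

```bash
python3 -c "
from h import *
print(job_done())"
```

```text
the job is handed in; nothing more can be done
None
```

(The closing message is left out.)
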